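Open the iris ring of the inspection lens and fit its close-up lens

ROBOT

A 6-joint arm with a two-finger parallel gripper is mounted at the origin on the work surface. World frame = base frame: x ahead of the robot, y to its left, z up, the work surface at z = 0. Lengths are in m, angles in degrees, forces in N, time in s.
With the tool pointing down it reaches from about 0.375 to 0.9 m from the base axis. Payload 3.1 kg.
Tool frame: the origin (TCP) lies on the centre line of the jaws, within the pads' length; the fingertips stand 14 mm ahead of it and the grasp point (between the pads) lies 5 mm behind it (bot.tips_ahead is the distance from the TCP to the fingertips, in m); z points along the fingers, y is the line along which they close (so a half turn about z gives the same grasp; the last joint's range is limited). The gripper opens to 87 mm and grips with 3 to 60 N. Pads are 19 mm wide; open, the fingers measure 117 mm over their backs; the gripper's body (75 mm by 190 mm) begins 51 mm behind the grasp point.
Start: joints at [-82.592, 30.224, 82.088, -0, 67.689, -10.227], TCP at [0.189, -0.596, 0.237] pointing down, gripper open.
Joint ranges: [-176.69, 176.69], [-43.24, 126.21], [12.49, 139.97], [-82, 262], [0, 151.66], [-163.58, 163.58]. Speed limits (degrees/s): [159.86, 159.86, 180, 180, 180, 180].

INTERFACE

Orientations are given as a 3x3 rotation matrix whose columns are the frame's x, y, z axes.
In Python, from rig import bot gives the robot as it stands.
- The arm moves only by the tool play_rows, never from a script. Its argument "moves" is a list that holds one entry, the list of rows, each a list of 6 numbers: the shift along the tool's x, y, z in mm, then the turn, a rotation vector about the tool's x, y, z in rad. A call has 1 to 5 rows; each row shifts and turns the commanded pose from where the row before left it, along the tool's axes as they then stand; what a row does not reach is not made up. A row lasts 1/10 s, in which the tool goes at most 50 mm and 8.59 degrees, less where a joint would pass 70% of its speed; a pose out of reach is approached as far as the arm can. A call with a gripper value outside its range is refused whole. "fingers" is the opening, from -1 (shut) to 1 (fully open), set as the call begins (left out, the last holds). The fingers move at their own pace and stop on an object; the grip force is fixed at half the most. Time passes only in rows, so rows that do not move let the fingers close. It gives the time, the measured TCP pose, the force, the opening and the grip force at its end, in the units of the state.
- bot.read_state(): the state, without advancing time (a new reading comes with each control period).
- bot.capture(name): name is "scene" or "top" or "wrist"; returns a dict with "image" (480x640x3 uint8, blue, green, red), "fx", "fy", "cx", "cy" (pixels), "R" (3x3) and "t" (3): a world point X has camera coordinates R X + t. Camera axes: x right, y down, z forward; pixel columns grow to the right and rows downward; lengths in m; the calibration is good to about 2 mm. A picture is of the moment at which its call begins. There is no depth.
- bot.hand_in(): hands the job in; it is judged then, once.
Trained networks look in a picture, given as the dict that the camera call returned (one of the last four; its "shot" number tells which), for a name from the list of things; names that differ only in an ending like _2 or _b are one class to them, and where a whole thing is asked for, a point or a joint stands for the part that bears it (a point fixed in the world has none). Each returns a list of dicts, best first, with "confidence" (0 to 1); they miss things now and then, are a little off and sometimes report something else, mostly with a low value. They report only what shows in the picture. A call takes as long as a camera call. They do not tell look-alikes from the thing itself.
- bot.search_frame(picture, query): "centre" ([column, row] in pixels, amid what is visible of it).
- bot.silhouettes(picture, query): "pixels" (480x640 bool, what is visible of it) and "centre" ([column, row] in pixels, amid what is visible of it).
- bot.pinpoint(picture, query): "centre" ([column, row] in pixels: a listed point, or the origin of a listed thing).
The state is a dict: "time_s": time; "joint_positions": joint angles; "qvel": joint speeds; "tau": joint torques, N m; "position": TCP position; "tcp_rot": TCP orientation; "force": force on the tool from outside, world axes, zero at the start; "moment": the same for the moment, N m; "opening": opening from 0.0 (shut) to 1.0 (fully open); "grasp_force": force on a finger pad.
Only numpy, scipy, OpenCV 4.12 (cv2) and the standard library are available. Lean on these libraries where they do the work, as an engineer would, in place of code of your own. Each camera call takes 0.05 s, during which the arm holds its last target. There are 200 camera calls.

TASK

Get the upward-looking inspection camera ready: pushing on the flat face of its lug, gently turn the slim iris ring anticlockwise (seen from above) until it is pressed firmly on its stop (some 12 N at the lug for a moment, never 20 N), without touching the fixed rings above and below it. Then set the narrower of the two loose lenses, spigot down, into the mouth on top, fully home, without pressing hard or touching the fixed rings with the gripper, and let go. The iris ring must stay resting on its stop; leave everything else where it is.

Things in the scene. Friction and masses are not known exactly. Their poses are not given: they have to be found in the camera images.
- camera: fixed camera on the bench: grey box 100 x 100 x 48 mm, a black lens rising from its centre, axis upright. Origin on the lens axis at bench height. Above the box a neck 72 mm across, then the lower fixed ring, the slim bare-metal iris ring (78 mm across, 84 to 96 mm above the bench), the upper fixed ring. The box's direction does not tell where the iris stop is
- lower_ring: the black fixed ring below the iris ring, 96 mm across, flat top 80 mm above the bench; origin on the lens axis at bench height. Not to be touched by the robot
- upper_ring: the black fixed ring above the iris ring, 80 mm across, 100 to 126 mm above the bench; origin on the lens axis 100 mm above the bench. Not to be touched by the robot
- mouth (a point): centre of the round opening in the top of the upper ring, at the height of that ring's top (126 mm above the bench). Plain bore 36 mm across, 23 mm deep, axis upright (z up)
- lug: bare-metal lug on the iris ring: a radial bar 10 mm wide along its y (y points the way to turn), 84 to 96 mm above the bench. Origin in its middle, 51 mm from the lens axis; x points outward; it ends 64 mm out. On its far (+y) side a wing 8 mm thick, to 58 mm out, runs 1.7 rad round the ring, so it is pushed on its flat -y face. 2 to 3 N turns the ring, which stays where left
- iris (a joint): turn of the iris ring in rad, growing anticlockwise seen from above; no mark tells its value at the stop. The stop lies 0.5 to 1.7 rad of turn on from the start and is told by feel
- dog: stop dog hidden inside the iris ring, turning with it, 34 mm from the lens axis; it can touch only the hidden stop pin, whose place varies. Origin on the lens axis at bench height. The stop is cushioned: once met, the push on the lug grows by about 4 N per mm of the lug's travel
- closeup_mid (a point): close-up lens to be fitted, the narrower loose lens: black round body 44 mm across, 30 mm tall, over a bare-metal spigot 33.4 mm across, 14 mm long, foot chamfered; 44 mm tall in all, about 0.12 kg, standing on its spigot. The point is on its axis half-way up (22 mm above the foot, 8 mm above the body's underside); z up. Home, the body's underside rests on the upper ring
- spare: a second, wider lens insert that does not fit the mouth: black body 62 mm across, 38 mm tall in all, standing upright; origin at the centre of its underside. Bystander
- driver: screwdriver lying on the bench; bystander
- spool: steel spool 54 mm across, 30 mm tall; bystander
- flux: white plastic bottle 52 mm across, 130 mm tall; bystander
- cup: paper-coloured open cup 72 mm across, 85 mm tall; bystander
There are look-alikes about, which are no part of the job. Leave any yellow look-alike of the part that bears closeup_mid alone. What is shaped like the camera but pink is not meant.

How it is judged:
By the outcome, as a careful person would: the job done as asked, in the order asked, and still so for the second after the job is handed in, with the robot touching nothing.
It also fails if it takes over 72 s, if anything falls off the work surface, if the arm or the gripper's body presses on something with over 40 N, if the wrist force passes 120 N, or if a joint passes its speed limit or range.

## Working session

There is one attempt and no reset: what is moved stays moved. The work goes in short steps, Python scripts to look and compute and a tool call to move; the robot and the scene stay as the last step left them, time stands still between calls to the robot, and variables do not carry over. Pictures are saved under pics/ and viewed, at most 10 in all, crops included, and the job is handed in when it is done.

Besides the shell and the picture viewer there is one more tool, called after "Call:" by a JSON object that holds its "name" and its "arguments", one argument or row to a line. play_rows: Moves the arm, as the interface text tells. Its arguments: {"type":"object","properties":{"moves":{"type":"array","items":{"type":"array","items":{"type":"array","items":{"type":"number"}}}},"fingers":{"type":"number"}},"required":["moves"]}

```bash
mkdir -p pics; cat > h.py <<'E'
import numpy as np, cv2
from rig import bot
def ray(p,uv):
    R=np.array(p["R"]);t=np.array(p["t"])
    d=R.T@np.array([(uv[0]-p["cx"])/p["fx"],(uv[1]-p["cy"])/p["fy"],1]);return -R.T@t,d
def at(p,uv,z):
    o,d=ray(p,uv);return o+d*(z-o[2])/d[2]
def px(p,X):
    c=np.array(p["R"])@np.array(X)+np.array(p["t"]);return [p["fx"]*c[0]/c[2]+p["cx"],p["fy"]*c[1]/c[2]+p["cy"]]
E
python3 - <<'E'
from h import *
np.set_printoptions(precision=4,suppress=True)
for n in ["scene","top"]:
    p=bot.capture(n);cv2.imwrite(f"pics/{n}0.png",p["image"])
    print(n,-np.array(p["R"]).T@p["t"],p["fx"])
    for q,z in [("camera",0),("mouth",.126),("lug",.09),("closeup_mid",.022),("spare",0),("flux",0),("cup",0),("spool",0),("driver",0)]:
        for r in bot.pinpoint(p,q): print(q,np.round(r["centre"]),round(r["confidence"],2),at(p,r["centre"],z))
E
```

```text
scene [1.2785 0.0525 1.0162] 592.1204055062449
camera [333. 253.] 0.85 [0.5602 0.1296 0.    ]
camera [312. 199.] 0.57 [0.4075 0.0935 0.    ]
mouth [310. 163.] 0.9 [0.418  0.0905 0.126 ]
mouth [332. 219.] 0.64 [0.5698 0.124  0.126 ]
mouth [332. 254.] 0.32 [0.6509 0.118  0.126 ]
lug [298. 190.] 0.85 [0.4584 0.0634 0.09  ]
lug [319. 249.] 0.71 [0.6134 0.0968 0.09  ]
closeup_mid [235. 221.] 0.97 [ 0.4777 -0.075   0.022 ]
closeup_mid [185. 222.] 0.65 [ 0.4725 -0.1811  0.022 ]
closeup_mid [408. 199.] 0.17 [0.4425 0.3059 0.022 ]
spare [187. 283.] 0.56 [ 0.6135 -0.1725  0.    ]
cup [469. 218.] 0.8 [0.489  0.4356 0.    ]
cup [331. 220.] 0.61 [0.4716 0.1324 0.    ]
spool [215. 351.] 0.76 [ 0.7697 -0.1107  0.    ]
spool [333. 217.] 0.42 [0.4638 0.1372 0.    ]
driver [410. 196.] 0.69 [0.4165 0.3152 0.    ]
driver [188. 280.] 0.52 [ 0.6079 -0.1699  0.    ]
driver [334. 252.] 0.48 [0.5595 0.1313 0.    ]
top [0.4889 0.1276 1.1687] 525.0474303288852
camera [338. 330.] 0.93 [0.4127 0.0861 0.    ]
camera [315. 259.] 0.62 [0.5724 0.1306 0.    ]
camera [335. 235.] 0.28 [0.6247 0.0846 0.    ]
mouth [320. 255.] 0.96 [0.5698 0.1214 0.126 ]
mouth [340. 334.] 0.84 [0.4146 0.0859 0.126 ]
lug [332. 234.] 0.89 [0.6152 0.0937 0.09  ]
lug [350. 312.] 0.75 [0.4553 0.0631 0.09  ]
closeup_mid [456. 300.] 0.81 [ 0.4726 -0.1721  0.022 ]
closeup_mid [412. 300.] 0.72 [ 0.4758 -0.0772  0.022 ]
spare [451. 240.] 0.8 [ 0.6073 -0.1737  0.    ]
flux [227. 226.] 0.83 [0.6512 0.3267 0.    ]
flux [317. 259.] 0.63 [0.5719 0.1273 0.    ]
cup [179. 294.] 0.9 [0.5018 0.4339 0.    ]
spool [416. 166.] 0.95 [ 0.7761 -0.103   0.    ]
driver [238. 330.] 0.61 [0.4189 0.305  0.    ]
```

```bash
python3 - <<'E'
import cv2,numpy as np
a=cv2.imread("pics/scene0.png")[130:330,150:430];b=cv2.imread("pics/top0.png")[190:390,200:480]
cv2.imwrite("pics/c0.png",np.vstack([cv2.resize(x,(0,0),fx=1.5*1,fy=1.5,interpolation=2) for x in (a,b)]))
E
```

```text
(no output)
```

View pics/scene0.png

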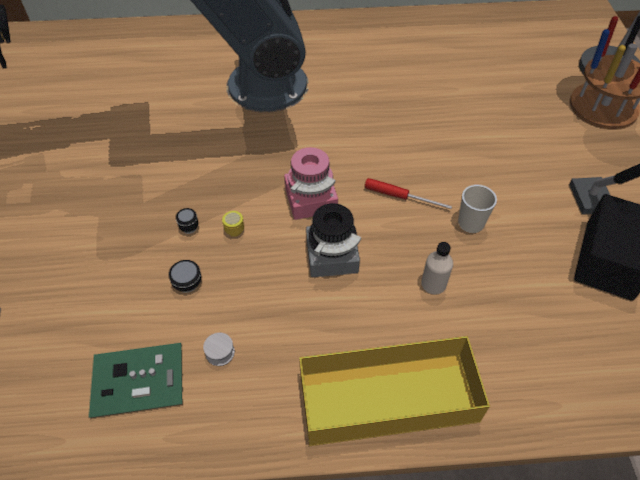

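View pics/c0.png

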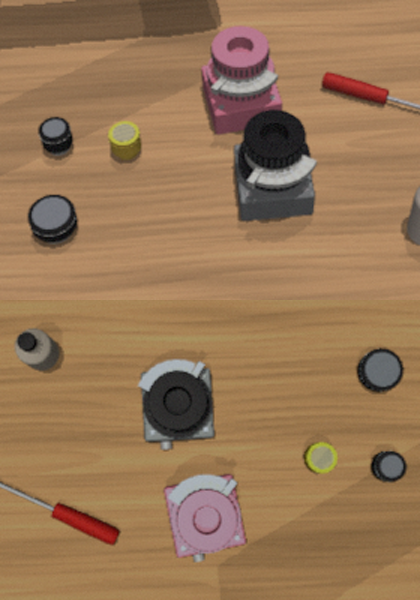

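The scene shows two candidate cameras: pink at (312,180), which is a look-alike, and grey/black at (333,240), which is the one meant. The loose lenses are the small black one at (187,221), the yellow look-alike at (233,224) and the wide black spare at (185,276). The small black lens is the narrower one and not yellow, so it is the one to fit. The enlarged crop confirms this, and it shows the lug at the clockwise end of the wing.

```bash
cat >> h.py <<'E'
def go(X,yaw=None,per=45):
    """remaining shift in tool axes (mm) to world X, and turn (rad) about tool z so that tool x points at world yaw(deg), measured now"""
    s=bot.read_state();R=np.array(s["tcp_rot"]);d=R.T@(np.array(X)-s["position"])*1e3
    a=0
    if yaw is not None:
        c=np.degrees(np.arctan2(R[1,0],R[0,0])); a=-np.radians((yaw-c+180)%360-180)
    print("shift",np.round(d,1),"turn",round(a,3),"n",int(np.ceil(np.linalg.norm(d)/per)))
def st():
    s=bot.read_state();R=np.array(s["tcp_rot"])
    print(s["time_s"],np.round(s["position"],4),"yaw",round(np.degrees(np.arctan2(R[1,0],R[0,0])),1),"f",np.round(s["force"],1),"m",np.round(s["moment"],2),"open",s["opening"],s["grasp_force"],"q",np.round(s["joint_positions"],0))
E
python3 - <<'E'
from h import *
st();print(np.round(bot.read_state()["tcp_rot"],3))
go([.570,.1225,.30])
p=bot.capture("wrist");R=np.array(p["R"]);s=bot.read_state();T=np.array(s["tcp_rot"]);print("cam in tool",T.T@(-R.T@p["t"]-s["position"]),R@T,p["fx"])
E
```

```text
1.0 [ 0.1893 -0.5956  0.2366] yaw 17.6 f [-0.2 -0.3 -0.3] m [ 0.05 -0.02 -0.  ] open 1.0010035186698458 0.0 q [-83.  30.  82.  -0.  68. -10.]
[[ 0.953  0.303 -0.   ]
 [ 0.303 -0.953 -0.   ]
 [-0.     0.    -1.   ]]
shift [ 580.3 -569.   -63.5] turn 0 n 19
cam in tool [ 0.07391496 -0.00039355 -0.14802914] [[-2.27175461e-04  9.99999439e-01 -1.03449368e-03]
 [-9.62533026e-01 -4.99181626e-04 -2.71164018e-01]
 [-2.71164382e-01  9.34132518e-04  9.62532600e-01]] 375.34529568290003
```

```bash
cat >> h.py <<'E'
def screw(X,yaw,n):
    s=bot.read_state();R=np.array(s["tcp_rot"]);d=R.T@(np.array(X)-s["position"])*1e3
    c=np.degrees(np.arctan2(R[1,0],R[0,0])); a=round(-np.radians((yaw-c+180)%360-180)/n,4)
    A=sum(np.array([[np.cos(a*i),-np.sin(a*i)],[np.sin(a*i),np.cos(a*i)]]) for i in range(n))
    v=np.linalg.solve(A,d[:2]);print("rows",n,np.round([*v,d[2]/n,0,0,a],4))
E
python3 - <<'E'
from h import *
screw([.603,.0694,.23],148.5,25)
E
```

```text
rows 25 [36.3728 14.9606  0.2616  0.      0.     -0.0914]
```

Call:
{"name": "play_rows", "arguments": {
  "moves": [
    [[36.4, 15, 0.26, 0, 0, -0.0914], [36.4, 15, 0.26, 0, 0, -0.0914], [36.4, 15, 0.26, 0, 0, -0.0914], [36.4, 15, 0.26, 0, 0, -0.0914], [36.4, 15, 0.26, 0, 0, -0.0914]]
  ],
  "fingers": -1
}}

```text
time_s: 1.55
position: [0.3851, -0.5763, 0.2351]
tcp_rot: [[0.719, 0.695, 0.0], [0.695, -0.719, -0.001], [-0.0, 0.001, -1.0]]
force: [-0.5, -0.5, -0.4]
opening: 0.633
grasp_force: 0.0
```

Call:
{"name": "play_rows", "arguments": {
  "moves": [
    [[36.4, 15, 0.26, 0, 0, -0.0914], [36.4, 15, 0.26, 0, 0, -0.0914], [36.4, 15, 0.26, 0, 0, -0.0914], [36.4, 15, 0.26, 0, 0, -0.0914], [36.4, 15, 0.26, 0, 0, -0.0914]]
  ]
}}

```text
time_s: 2.05
position: [0.5508, -0.4723, 0.2337]
tcp_rot: [[0.338, 0.941, 0.0], [0.941, -0.338, -0.0], [-0.0, 0.0, -1.0]]
force: [0.2, -1.0, 0.4]
opening: 0.174
grasp_force: 0.0
```

Call:
{"name": "play_rows", "arguments": {
  "moves": [
    [[36.4, 15, 0.26, 0, 0, -0.0914], [36.4, 15, 0.26, 0, 0, -0.0914], [36.4, 15, 0.26, 0, 0, -0.0914], [36.4, 15, 0.26, 0, 0, -0.0914], [36.4, 15, 0.26, 0, 0, -0.0914]]
  ]
}}

```text
time_s: 2.55
position: [0.6535, -0.306, 0.2324]
tcp_rot: [[-0.112, 0.994, 0.0], [0.994, 0.112, -0.0], [-0.0, 0.0, -1.0]]
force: [0.1, 0.6, 0.2]
opening: 0.008
grasp_force: 0.0
```

Call:
{"name": "play_rows", "arguments": {
  "moves": [
    [[36.4, 15, 0.26, 0, 0, -0.0914], [36.4, 15, 0.26, 0, 0, -0.0914], [36.4, 15, 0.26, 0, 0, -0.0914], [36.4, 15, 0.26, 0, 0, -0.0914], [36.4, 15, 0.26, 0, 0, -0.0914]]
  ]
}}

```text
time_s: 3.05
position: [0.6724, -0.1114, 0.2312]
tcp_rot: [[-0.539, 0.842, 0.001], [0.842, 0.539, 0.0], [-0.0, 0.0, -1.0]]
force: [-0.7, -0.1, 0.8]
opening: 0.005
grasp_force: 0.0
```

Call:
{"name": "play_rows", "arguments": {
  "moves": [
    [[36.4, 15, 0.26, 0, 0, -0.0914], [36.4, 15, 0.26, 0, 0, -0.0914], [36.4, 15, 0.26, 0, 0, -0.0914], [36.4, 15, 0.26, 0, 0, -0.0914], [36.4, 15, 0.26, 0, 0, -0.0914]]
  ]
}}

```text
time_s: 3.55
position: [0.6035, 0.0714, 0.2301]
tcp_rot: [[-0.855, 0.518, 0.001], [0.518, 0.855, 0.0], [-0.001, 0.001, -1.0]]
force: [0.7, -0.1, -0.3]
opening: 0.006
grasp_force: 0.0
```

```bash
python3 - <<'E'
from h import *
st()
p=bot.capture("wrist");cv2.imwrite("pics/w1.png",p["image"])
for q,z in [("mouth",.126),("lug",.09),("upper_ring",.1),("camera",0)]:
    for r in bot.pinpoint(p,q): print(q,np.round(r["centre"]),round(r["confidence"],2),at(p,r["centre"],z))
E
```

```text
3.55 [0.6035 0.0714 0.2301] yaw 148.8 f [ 0.7 -0.1 -0.3] m [ 0.09 -0.13 -0.02] open 0.006159672293098942 0.0 q [ -4.  29.  85.   0.  66. -63.]
mouth [362. 153.] 0.8 [0.56638363 0.12511187 0.126     ]
lug [353. 217.] 0.93 [0.6099253  0.09730344 0.09      ]
lug [196.  51.] 0.85 [0.44931117 0.06285812 0.09      ]
upper_ring [358. 154.] 0.67 [0.56835458 0.1237219  0.1       ]
camera [346. 148.] 0.79 [0.56856921 0.12206572 0.        ]
```

View pics/w1.png

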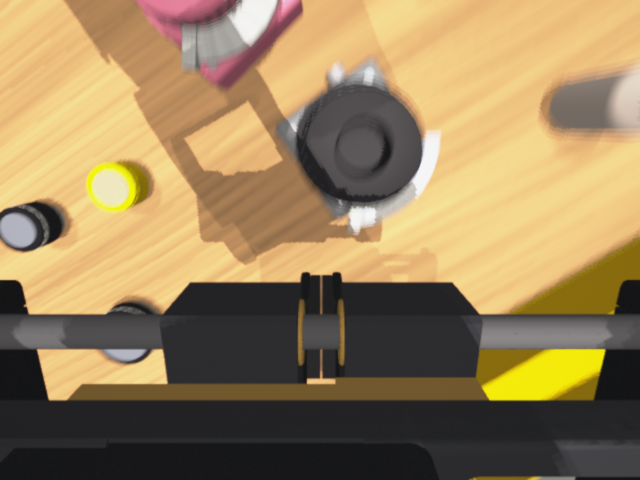

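Call:
{"name": "play_rows", "arguments": {
  "moves": [
    [[0, -2, 35, 0, 0, 0], [0, 0, 40, 0, 0, 0], [0, 0, 35, 0, 0, 0], [0, 0, 19, 0, 0, 0], [0, 0, 0, 0, 0, 0]]
  ]
}}

```text
time_s: 4.3
position: [0.6015, 0.0666, 0.0977]
tcp_rot: [[-0.852, 0.524, -0.006], [0.524, 0.852, 0.0], [0.005, -0.003, -1.0]]
force: [-0.1, 0.5, -0.0]
opening: 0.004
grasp_force: 0.0
```

```bash
python3 - <<'E'
from h import *
st()
p=bot.capture("wrist");cv2.imwrite("pics/w2.png",p["image"])
q=bot.capture("scene");cv2.imwrite("pics/w2.png",np.hstack([cv2.resize(p["image"],(400,300)),cv2.resize(q["image"][190:290,270:400],(390,300),interpolation=2)]))
for k in (p,q):
  for r in bot.pinpoint(k,"lug"): print(np.round(r["centre"]),round(r["confidence"],2),at(k,r["centre"],.09))
E
```

```text
4.3 [0.6015 0.0666 0.0977] yaw 148.4 f [-0.1  0.5 -0. ] m [ 0.05 -0.16 -0.07] open 0.0035575825515149484 0.0 q [ -4.  39.  91.  -0.  50. -63.]
[323. 248.] 0.75 [0.61170083 0.10325565 0.09      ]
```

View pics/w2.png

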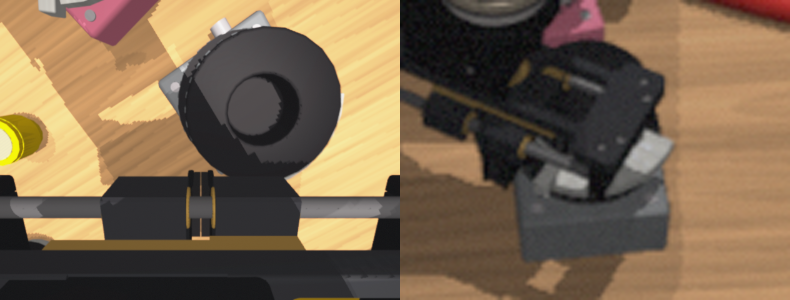

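Call:
{"name": "play_rows", "arguments": {
  "moves": [
    [[0, 2, -3, 0, 0, 0], [0, 2, 0, 0, 0, 0], [0, 2, 0, 0, 0, 0], [0, 2, 0, 0, 0, 0], [0, 1, 0, 0, 0, 0]]
  ]
}}

```text
time_s: 5.0
position: [0.6076, 0.0761, 0.1042]
tcp_rot: [[-0.853, 0.521, 0.0], [0.521, 0.853, -0.0], [-0.0, 0.0, -1.0]]
force: [0.5, -0.0, 0.2]
opening: 0.007
grasp_force: 0.0
```

Call:
{"name": "play_rows", "arguments": {
  "moves": [
    [[0, 1.5, 2, 0, 0, 0], [0, 1.5, 0, 0, 0, 0], [0, 1.5, 0, 0, 0, 0], [0, 1.5, 0, 0, 0, 0], [0, 0, 0, 0, 0, 0]]
  ]
}}

```text
time_s: 5.5
position: [0.6105, 0.0807, 0.1019]
tcp_rot: [[-0.853, 0.521, -0.001], [0.521, 0.853, -0.0], [0.0, -0.001, -1.0]]
force: [-0.4, -1.0, -0.3]
opening: 0.005
grasp_force: 0.6
```

Call:
{"name": "play_rows", "arguments": {
  "moves": [
    [[0, 1, 0, 0, 0, 0], [0, 1, 0, 0, 0, 0], [0, 1, 0, 0, 0, 0]]
  ]
}}

```text
time_s: 5.8
position: [0.6121, 0.0831, 0.1019]
tcp_rot: [[-0.853, 0.522, -0.0], [0.522, 0.853, -0.001], [-0.0, -0.001, -1.0]]
force: [-0.3, -2.5, -0.9]
opening: 0.004
grasp_force: 1.2
```

Call:
{"name": "play_rows", "arguments": {
  "moves": [
    [[-0.5, 2.9, 0, 0, 0, -0.05], [-0.5, 2.9, 0, 0, 0, -0.05], [-0.5, 2.9, 0, 0, 0, -0.05], [-0.5, 2.9, 0, 0, 0, -0.05], [-0.5, 2.9, 0, 0, 0, -0.05]]
  ]
}}

```text
time_s: 6.3
position: [0.621, 0.0951, 0.1019]
tcp_rot: [[-0.956, 0.292, 0.0], [0.292, 0.956, -0.001], [-0.001, -0.0, -1.0]]
force: [0.8, -3.0, -1.5]
opening: 0.005
grasp_force: 1.3
```

```bash
cat >> h.py <<'E'
def rel(C=(.569,.123)):
    s=bot.read_state();R=np.array(s["tcp_rot"]);d=(np.array(s["position"][:2])-C)*1e3
    print("t",s["time_s"],"radial(tool -x)",-R[:2,0]@d,"tang",R[:2,1]@d,"z",s["position"][2],"yaw",np.degrees(np.arctan2(R[1,0],R[0,0])),"Ftool",np.round(R.T@s["force"],2))
E
python3 -c "
from h import *
rel()"
```

```text
t 6.3 radial(tool -x) 57.882578209025866 tang -11.435417981218993 z 0.1019404384987156 yaw 163.00627895579802 Ftool [-1.6  -2.67  1.51]
```

Call:
{"name": "play_rows", "arguments": {
  "moves": [
    [[-0.5, 2.9, 0, 0, 0, -0.05], [-0.5, 2.9, 0, 0, 0, -0.05], [-0.5, 2.9, 0, 0, 0, -0.05], [-0.5, 2.9, 0, 0, 0, -0.05]]
  ]
}}

```text
time_s: 6.7
position: [0.6258, 0.106, 0.102]
tcp_rot: [[-0.995, 0.097, 0.001], [0.097, 0.995, -0.001], [-0.001, -0.0, -1.0]]
force: [0.0, -2.7, -2.2]
opening: 0.004
grasp_force: 1.3
```

Call:
{"name": "play_rows", "arguments": {
  "moves": [
    [[-0.26, 1.45, 0, 0, 0, -0.025], [-0.26, 1.45, 0, 0, 0, -0.025], [0, 0, 0, 0, 0, 0]]
  ]
}}

```text
time_s: 7.0
position: [0.6265, 0.1092, 0.1022]
tcp_rot: [[-0.999, 0.049, 0.001], [0.049, 0.999, 0.0], [-0.001, 0.0, -1.0]]
force: [0.8, -1.5, -1.3]
opening: 0.005
grasp_force: 0.9
```

Call:
{"name": "play_rows", "arguments": {
  "moves": [
    [[-0.26, 1.45, 0, 0, 0, -0.025], [-0.26, 1.45, 0, 0, 0, -0.025], [0, 0, 0, 0, 0, 0]]
  ]
}}

```text
time_s: 7.3
position: [0.6271, 0.1122, 0.1023]
tcp_rot: [[-1.0, -0.002, 0.001], [-0.002, 1.0, 0.0], [-0.001, 0.0, -1.0]]
force: [1.2, -2.3, -0.7]
opening: 0.006
grasp_force: 1.0
```

Call:
{"name": "play_rows", "arguments": {
  "moves": [
    [[-0.26, 1.45, 0, 0, 0, -0.025], [-0.26, 1.45, 0, 0, 0, -0.025], [0, 0, 0, 0, 0, 0]]
  ]
}}

```text
time_s: 7.6
position: [0.6275, 0.1151, 0.1023]
tcp_rot: [[-0.999, -0.052, 0.001], [-0.052, 0.999, 0.0], [-0.001, 0.0, -1.0]]
force: [1.0, -2.9, 0.4]
opening: 0.007
grasp_force: 1.0
```

Call:
{"name": "play_rows", "arguments": {
  "moves": [
    [[-0.26, 1.45, 0, 0, 0, -0.025], [-0.26, 1.45, 0, 0, 0, -0.025], [0, 0, 0, 0, 0, 0]]
  ]
}}

```text
time_s: 7.9
position: [0.6276, 0.1181, 0.1022]
tcp_rot: [[-0.995, -0.102, 0.0], [-0.102, 0.995, 0.0], [-0.001, 0.0, -1.0]]
force: [1.1, -1.9, 0.4]
opening: 0.004
grasp_force: 1.0
```

Call:
{"name": "play_rows", "arguments": {
  "moves": [
    [[-0.26, 1.45, 0, 0, 0, -0.025], [-0.26, 1.45, 0, 0, 0, -0.025], [0, 0, 0, 0, 0, 0]]
  ]
}}

```text
time_s: 8.2
position: [0.6277, 0.121, 0.1021]
tcp_rot: [[-0.988, -0.151, 0.0], [-0.151, 0.988, 0.0], [-0.0, 0.0, -1.0]]
force: [2.3, -1.5, 0.3]
opening: 0.006
grasp_force: 1.0
```

Call:
{"name": "play_rows", "arguments": {
  "moves": [
    [[-0.26, 1.45, 0, 0, 0, -0.025], [-0.26, 1.45, 0, 0, 0, -0.025], [0, 0, 0, 0, 0, 0]]
  ]
}}

```text
time_s: 8.5
position: [0.6277, 0.124, 0.1021]
tcp_rot: [[-0.98, -0.201, 0.0], [-0.201, 0.98, 0.0], [-0.0, 0.0, -1.0]]
force: [2.1, -1.4, 0.4]
opening: 0.005
grasp_force: 1.0
```

Call:
{"name": "play_rows", "arguments": {
  "moves": [
    [[-0.26, 1.45, 0, 0, 0, -0.025], [-0.26, 1.45, 0, 0, 0, -0.025], [0, 0, 0, 0, 0, 0]]
  ]
}}

```text
time_s: 8.8
position: [0.6276, 0.1269, 0.102]
tcp_rot: [[-0.968, -0.249, 0.0], [-0.249, 0.968, 0.0], [-0.0, 0.0, -1.0]]
force: [0.7, -1.6, 0.5]
opening: 0.002
grasp_force: 1.0
```

Call:
{"name": "play_rows", "arguments": {
  "moves": [
    [[-0.26, 1.45, 0, 0, 0, -0.025], [-0.26, 1.45, 0, 0, 0, -0.025], [0, 0, 0, 0, 0, 0]]
  ]
}}

```text
time_s: 9.1
position: [0.6273, 0.1298, 0.102]
tcp_rot: [[-0.955, -0.298, 0.0], [-0.298, 0.955, 0.0], [-0.0, 0.0, -1.0]]
force: [2.0, -1.3, 0.3]
opening: 0.01
grasp_force: 1.0
```

Call:
{"name": "play_rows", "arguments": {
  "moves": [
    [[-0.26, 1.45, 0, 0, 0, -0.025], [-0.26, 1.45, 0, 0, 0, -0.025], [0, 0, 0, 0, 0, 0]]
  ]
}}

```text
time_s: 9.4
position: [0.6274, 0.1317, 0.102]
tcp_rot: [[-0.938, -0.346, 0.001], [-0.346, 0.938, -0.002], [-0.0, -0.002, -1.0]]
force: [2.9, -3.9, -0.8]
opening: 0.005
grasp_force: 2.7
```

Call:
{"name": "play_rows", "arguments": {
  "moves": [
    [[-0.13, 0.73, 0, 0, 0, -0.0125], [-0.13, 0.73, 0, 0, 0, -0.0125], [0, 0, 0, 0, 0, 0]]
  ]
}}

```text
time_s: 9.7
position: [0.6276, 0.1323, 0.1021]
tcp_rot: [[-0.929, -0.369, 0.002], [-0.369, 0.929, -0.003], [-0.001, -0.003, -1.0]]
force: [3.1, -6.9, -1.0]
opening: 0.008
grasp_force: 3.7
```

Call:
{"name": "play_rows", "arguments": {
  "moves": [
    [[-0.1, 0.73, 0, 0, 0, -0.01], [-0.1, 0.73, 0, 0, 0, -0.01], [0, 0, 0, 0, 0, 0]]
  ]
}}

```text
time_s: 10.0
position: [0.6276, 0.1329, 0.1021]
tcp_rot: [[-0.922, -0.388, 0.002], [-0.388, 0.922, -0.004], [-0.001, -0.005, -1.0]]
force: [4.8, -7.9, -0.9]
opening: 0.006
grasp_force: 4.8
```

Call:
{"name": "play_rows", "arguments": {
  "moves": [
    [[-0.1, 0.8, 0, 0, 0, -0.01], [-0.1, 0.8, 0, 0, 0, -0.01], [0, 0, 0, 0, 0, 0]]
  ]
}}

```text
time_s: 10.3
position: [0.6276, 0.1336, 0.1021]
tcp_rot: [[-0.914, -0.406, 0.003], [-0.406, 0.914, -0.005], [-0.001, -0.006, -1.0]]
force: [4.1, -11.0, -2.3]
opening: 0.005
grasp_force: 5.9
```

Call:
{"name": "play_rows", "arguments": {
  "moves": [
    [[0, 0.8, 0, 0, 0, -0.005], [0, 0, 0, 0, 0, 0], [0, 0, 0, 0, 0, 0]]
  ]
}}

```text
time_s: 10.6
position: [0.6276, 0.1339, 0.102]
tcp_rot: [[-0.912, -0.411, 0.004], [-0.411, 0.912, -0.006], [-0.001, -0.007, -1.0]]
force: [6.5, -11.0, -2.8]
opening: 0.004
grasp_force: 6.4
```

```bash
python3 -c "
from h import *
rel();st()"
```

```text
t 10.6 radial(tool -x) 57.913334358341935 tang -14.10326650682486 z 0.10204919200480266 yaw -155.74432678896878 Ftool [ -1.44 -12.66   2.91]
10.6 [0.6276 0.1339 0.102 ] yaw -155.7 f [  6.5 -11.   -2.8] m [-2.   -1.03 -0.03] open 0.004172373224169858 6.4057068087277 q [   2.   41.   86.   -0.   53. -112.]
```

Call:
{"name": "play_rows", "arguments": {
  "moves": [
    [[0, -2, 0, 0, 0, 0], [0, -3, 0, 0, 0, 0], [-1, -5, 0, 0, 0, 0], [-2, -6, 0, 0, 0, 0], [0, 0, 0, 0, 0, 0]]
  ]
}}

```text
time_s: 11.1
position: [0.6347, 0.1242, 0.1018]
tcp_rot: [[-0.913, -0.409, -0.001], [-0.409, 0.913, 0.0], [0.001, 0.001, -1.0]]
force: [0.9, -0.3, 0.4]
opening: 0.007
grasp_force: 0.0
```

Call:
{"name": "play_rows", "arguments": {
  "moves": [
    [[0, 0, -20, 0, 0, 0], [0, 0, -40, 0, 0, 0], [0, 0, -40, 0, 0, 0], [0, 0, -20, 0, 0, 0], [0, 0, 0, 0, 0, 0]]
  ]
}}

```text
time_s: 11.6
position: [0.6366, 0.125, 0.226]
tcp_rot: [[-0.912, -0.409, 0.007], [-0.409, 0.912, 0.001], [-0.007, -0.002, -1.0]]
force: [-0.1, -0.4, 0.3]
opening: 0.001
grasp_force: 0.0
```

```bash
python3 - <<'E'
from h import *
rel();st()
screw([.4726,-.1766,.16],135,12)
p=bot.capture("top")
for q,z in [("lug",.09),("mouth",.126),("closeup_mid",.022)]:
    for r in bot.pinpoint(p,q): print(q,np.round(r["centre"]),round(r["confidence"],2),at(p,r["centre"],z))
E
```

```text
t 11.6 radial(tool -x) 62.48903515148822 tang -25.865386733107997 z 0.22601896165936786 yaw -155.82713781708944 Ftool [ 0.21 -0.3  -0.3 ]
11.6 [0.6366 0.125  0.226 ] yaw -155.8 f [-0.1 -0.4  0.3] m [ 0.12 -0.14  0.01] open 0.0009667974526938345 0.0 q [   1.   33.   79.    0.   68. -113.]
rows 12 [ 10.9425 -28.3977   5.3844   0.       0.       0.1006]
lug [313. 228.] 0.45 [0.63003093 0.1332649  0.09      ]
mouth [319. 257.] 0.86 [0.5668354  0.12302287 0.126     ]
closeup_mid [456. 300.] 0.79 [ 0.47195186 -0.1723316   0.022     ]
```

Call:
{"name": "play_rows", "arguments": {
  "moves": [
    [[10.9, -28.4, 3, 0, 0, 0.1], [10.9, -28.4, 3, 0, 0, 0.1], [10.9, -28.4, 3, 0, 0, 0.1], [10.9, -28.4, 3, 0, 0, 0.1]]
  ],
  "fingers": 0.8
}}

```text
time_s: 12.2
position: [0.6223, 0.003, 0.2077]
tcp_rot: [[-1.0, -0.017, -0.004], [-0.017, 1.0, 0.001], [0.004, 0.001, -1.0]]
force: [0.2, 0.1, 0.0]
opening: 0.284
grasp_force: 0.0
```

Call:
{"name": "play_rows", "arguments": {
  "moves": [
    [[10.9, -28.4, 6, 0, 0, 0.1], [10.9, -28.4, 6, 0, 0, 0.1], [10.9, -28.4, 6, 0, 0, 0.1], [10.9, -28.4, 6, 0, 0, 0.1]]
  ]
}}

```text
time_s: 12.6
position: [0.5644, -0.1033, 0.1839]
tcp_rot: [[-0.928, 0.374, -0.003], [0.374, 0.928, 0.001], [0.003, -0.0, -1.0]]
force: [-0.3, -0.7, 0.1]
opening: 0.649
grasp_force: 0.0
```

Call:
{"name": "play_rows", "arguments": {
  "moves": [
    [[10.9, -28.4, 7, 0, 0, 0.1], [10.9, -28.4, 7, 0, 0, 0.1], [10.9, -28.4, 7, 0, 0, 0.1], [10.9, -28.4, 7, 0, 0, 0.1], [0, 0, 0, 0, 0, 0]]
  ]
}}

```text
time_s: 13.1
position: [0.4667, -0.1777, 0.1555]
tcp_rot: [[-0.709, 0.706, -0.008], [0.706, 0.709, 0.005], [0.009, -0.002, -1.0]]
force: [-1.3, 0.5, 0.4]
opening: 0.894
grasp_force: 0.0
```

```bash
python3 - <<'E'
from h import *
st()
p=bot.capture("wrist");im=p["image"].copy()
for r in bot.pinpoint(p,"closeup_mid"): print(np.round(r["centre"]),round(r["confidence"],2),at(p,r["centre"],.022))
m=bot.silhouettes(p,"closeup_mid")
for k in m:
    cs,_=cv2.findContours(k["pixels"].astype(np.uint8),0,2);c=max(cs,key=cv2.contourArea);print(np.round(k["centre"]),k["confidence"],cv2.minEnclosingCircle(c)); cv2.drawContours(im,cs,-1,(0,255,0),1)
cv2.imwrite("pics/w3.png",im)
E
```

```text
13.1 [ 0.4667 -0.1777  0.1555] yaw 135.1 f [-1.3  0.5  0.4] m [ 0.06 -0.12  0.03] open 0.8942551272725698 0.0 q [-34.  28. 104.  -0.  49. -79.]
[434. 160.] 0.78 [ 0.4869682  -0.08110562  0.022     ]
[326. 235.] 0.74 [ 0.47192634 -0.17779827  0.022     ]
[325. 241.] 0.89 ((326.5, 237.921875), 32.3923225402832)
[440. 159.] 0.83 ((439.5, 157.0), 36.6231803894043)
```

View pics/w3.png

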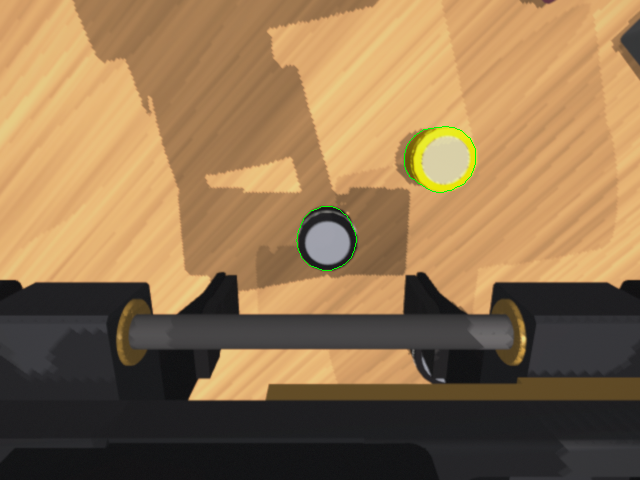

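```bash
python3 - <<'E'
from h import *
st()
p=bot.capture("wrist")
g=cv2.cvtColor(p["image"],cv2.COLOR_BGR2GRAY)[200:285,285:370]
m=((g>120)).astype(np.uint8)
n,l,s,c=cv2.connectedComponentsWithStats(m)
for i in range(1,n):
    if s[i,4]>300: u=c[i]+[285,200];print(s[i],u,at(p,u,.044))
m=bot.silhouettes(p,"closeup_mid")[0]
print(m["centre"],at(p,m["centre"],.028))
go([.472,-.1775,.036])
E
```

```text
13.25 [ 0.4716 -0.1779  0.1573] yaw 135.4 f [0.1 0.3 0.4] m [ 0.03 -0.15  0.  ] open 0.8995039619291308 0.0 q [-33.  28. 104.   0.  48. -79.]
[  0   0  26  44 497] [291.45674044 215.92555332] [ 0.44591586 -0.18231448  0.044     ]
[  15   15   44   42 1466] [321.60709413 235.48840382] [ 0.47137048 -0.17719014  0.044     ]
[   0   61   85   24 1247] [326.77064956 276.73215718] [ 0.49691131 -0.19694373  0.044     ]
[321.4, 234.4] [ 0.47391099 -0.1798551   0.028     ]
shift [ 5.000e-01 -1.000e-01  1.219e+02] turn 0 n 3
```

Call:
{"name": "play_rows", "arguments": {
  "moves": [
    [[0.5, 0, 35, 0, 0, 0], [0, 0, 40, 0, 0, 0], [0, 0, 32, 0, 0, 0], [0, 0, 15, 0, 0, 0], [0, 0, 0, 0, 0, 0]]
  ]
}}

```text
time_s: 13.85
position: [0.4707, -0.1765, 0.0339]
tcp_rot: [[-0.713, 0.701, -0.003], [0.701, 0.713, 0.002], [0.004, -0.001, -1.0]]
force: [-0.3, -0.2, 0.4]
opening: 0.897
grasp_force: 0.0
```

Call:
{"name": "play_rows", "arguments": {
  "moves": [
    [[0, 0, 0, 0, 0, 0], [0, 0, 0, 0, 0, 0], [0, 0, 0, 0, 0, 0], [0, 0, 0, 0, 0, 0], [0, 0, 0, 0, 0, 0]]
  ],
  "fingers": -1
}}

```text
time_s: 14.35
position: [0.4715, -0.1779, 0.0367]
tcp_rot: [[-0.712, 0.702, 0.001], [0.702, 0.712, -0.001], [-0.001, 0.0, -1.0]]
force: [-0.7, 0.5, 0.4]
opening: 0.527
grasp_force: 0.0
```

Call:
{"name": "play_rows", "arguments": {
  "moves": [
    [[0, 0, 0, 0, 0, 0], [0, 0, 0, 0, 0, 0], [0, 0, 0, 0, 0, 0]]
  ]
}}

```text
time_s: 14.65
position: [0.4714, -0.1779, 0.0366]
tcp_rot: [[-0.712, 0.703, 0.001], [0.703, 0.712, -0.0], [-0.001, 0.0, -1.0]]
force: [-0.0, 0.0, 5.8]
opening: 0.482
grasp_force: 30.1
```

Call:
{"name": "play_rows", "arguments": {
  "moves": [
    [[0, 0, -10, 0, 0, 0], [0, 0, -40, 0, 0, 0], [0, 0, -45, 0, 0, 0], [0, 0, -45, 0, 0, 0], [0, 0, -33, 0, 0, 0]]
  ]
}}

```text
time_s: 15.15
position: [0.4712, -0.1778, 0.2119]
tcp_rot: [[-0.712, 0.702, 0.002], [0.702, 0.712, -0.001], [-0.002, 0.0, -1.0]]
force: [1.0, -0.3, -1.9]
opening: 0.49
grasp_force: 30.0
```

```bash
python3 - <<'E'
from h import *
st();go([.6185,.0735,.21],135)
E
```

```text
15.15 [ 0.4712 -0.1778  0.2119] yaw 135.4 f [ 1.  -0.3 -1.9] m [ 0.03 -0.15  0.01] open 0.48994231129590865 30.03415091894567 q [-33.  23. 101.  -0.  56. -79.]
shift [ 71.7 282.4   1.9] turn 0.007 n 7
```

Call:
{"name": "play_rows", "arguments": {
  "moves": [
    [[9, 35, 0, 0, 0, 0], [9, 35, 0, 0, 0, 0], [9, 35, 0, 0, 0, 0], [9, 35, 0, 0, 0, 0]]
  ]
}}

```text
time_s: 15.55
position: [0.5437, -0.0515, 0.2093]
tcp_rot: [[-0.711, 0.703, -0.001], [0.703, 0.711, 0.0], [0.001, -0.0, -1.0]]
force: [0.6, 0.6, -1.1]
opening: 0.485
grasp_force: 30.0
```

Call:
{"name": "play_rows", "arguments": {
  "moves": [
    [[9, 35, 0, 0, 0, 0], [9, 35, 0, 0, 0, 0], [9, 35, 0, 0, 0, 0], [9, 35, 0, 0, 0, 0], [0, 2.4, 0, 0, 0, 0]]
  ]
}}

```text
time_s: 16.05
position: [0.6195, 0.0776, 0.209]
tcp_rot: [[-0.715, 0.7, 0.001], [0.7, 0.715, 0.001], [-0.0, 0.002, -1.0]]
force: [-0.7, -0.2, -0.9]
opening: 0.487
grasp_force: 30.0
```

Call:
{"name": "play_rows", "arguments": {
  "moves": [
    [[0, 0, 0, 0, 0, 0], [0, 0, 0, 0, 0, 0]]
  ]
}}

```text
time_s: 16.25
position: [0.6171, 0.0731, 0.2087]
tcp_rot: [[-0.712, 0.703, -0.002], [0.703, 0.712, -0.001], [0.001, -0.002, -1.0]]
force: [0.0, -0.6, -1.5]
opening: 0.489
grasp_force: 30.0
```

```bash
python3 - <<'E'
from h import *
st()
p=bot.capture("wrist");cv2.imwrite("pics/w4.png",p["image"])
for q,z in [("mouth",.126),("upper_ring",.1),("closeup_mid",.197),("lug",.09)]:
    for r in bot.pinpoint(p,q): print(q,np.round(r["centre"]),round(r["confidence"],2),at(p,r["centre"],z))
for r in bot.silhouettes(p,"upper_ring"): print(np.round(r["centre"]),r["confidence"],r["pixels"].sum())
t=bot.capture("top")
for r in bot.pinpoint(t,"mouth"): print("top mouth",r["centre"],round(r["confidence"],2),at(t,r["centre"],.126))
E
```

```text
16.25 [0.6171 0.0731 0.2087] yaw 135.4 f [ 0.  -0.6 -1.5] m [ 0.01 -0.13 -0.01] open 0.48863808669726905 30.042789650615305 q [ -4.  32.  84.  -0.  64. -49.]
mouth [321. 131.] 0.92 [0.56448207 0.12501135 0.126     ]
mouth [324. 134.] 0.67 [0.5671205  0.12507698 0.126     ]
closeup_mid [321. 297.] 0.93 [0.61693869 0.07295479 0.197     ]
closeup_mid [103. 232.] 0.9 [0.52689677 0.0264087  0.197     ]
lug [129.  72.] 0.87 [0.44921932 0.0613287  0.09      ]
lug [389. 165.] 0.79 [0.61468639 0.14259447 0.09      ]
[92. 18.] 0.92 5920
[326. 132.] 0.8 14353
top mouth [319.0, 259.2] 0.67 [0.56205    0.12315082 0.126     ]
```

View pics/w4.png

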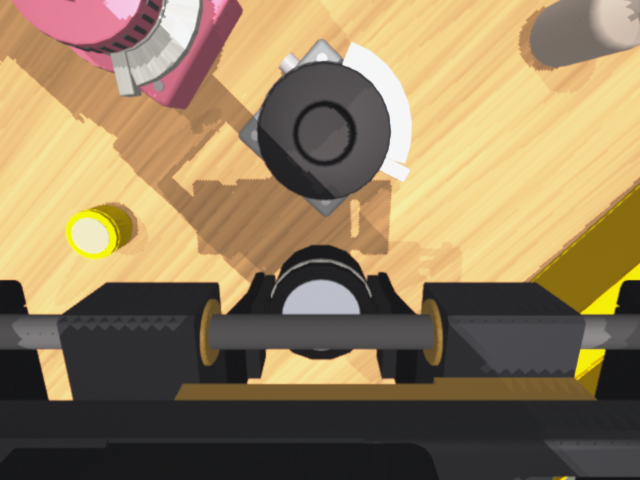

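```bash
cat > fit.py <<'E'
from h import *
from scipy.optimize import minimize
from scipy.ndimage import map_coordinates,gaussian_filter
th=np.linspace(0,2*np.pi,180,endpoint=False)
def samp(p,g,x,y,r,z):
    U=np.array([px(p,[x+r*np.cos(a),y+r*np.sin(a),z]) for a in th]);return map_coordinates(g,[U[:,1],U[:,0]],order=1,mode="nearest")
def fit(p,r,x0,sg=1.0,z=.126,sign=0):
    g=gaussian_filter(cv2.cvtColor(p["image"],cv2.COLOR_BGR2GRAY).astype(float),sg)
    def cost(v):
        d=samp(p,g,v[0]+x0[0],v[1]+x0[1],r+.001,z)-samp(p,g,v[0]+x0[0],v[1]+x0[1],r-.001,z)
        return -np.mean(np.clip(np.abs(d) if not sign else sign*d,0,40))
    best=min(((cost((a,b)),(a,b)) for a in np.arange(-.006,.0061,.0015) for b in np.arange(-.006,.0061,.0015)))
    s=minimize(cost,best[1],method="Nelder-Mead",options=dict(initial_simplex=[best[1],(best[1][0]+.001,best[1][1]),(best[1][0],best[1][1]+.001)]))
    return s.x+x0,-s.fun
E
python3 - <<'E'
from fit import *
s=bot.read_state();print(np.round(s["position"],4))
for n in ("wrist","top","scene"):
    p=bot.capture(n)
    for r in (.018,.040): print(n,r,*fit(p,r,np.array([.567,.124]),sign=1))
E
```

```text
[0.6182 0.0733 0.2092]
wrist 0.018 [0.56693423 0.12499   ] 34.915387094681904
wrist 0.04 [0.56686764 0.12537196] 39.968730694199536
top 0.018 [0.56603753 0.12300678] 1.5822620035083907
top 0.04 [0.56953091 0.12413782] 14.906963014763184
scene 0.018 [0.56871563 0.1252903 ] 2.173279082081596
scene 0.04 [0.58498462 0.12489763] 15.282924454794522
```

```bash
python3 - <<'E'
from h import *
st();go([.567,.125,.18],135.4)
E
```

```text
16.8 [0.6182 0.0737 0.2091] yaw 135.4 f [ 0.6  0.7 -1.5] m [ 0.03 -0.12 -0.03] open 0.481931285266628 30.04293418955058 q [ -3.  32.  84.  -0.  64. -49.]
shift [72.5  0.5 29.1] turn -0.001 n 2
```

Call:
{"name": "play_rows", "arguments": {
  "moves": [
    [[25, 0.5, 0, 0, 0, 0], [25, 0, 0, 0, 0, 0], [15, 0, 9, 0, 0, 0], [7.5, 0, 10, 0, 0, 0], [0, 0, 10, 0, 0, 0]]
  ]
}}

```text
time_s: 17.3
position: [0.5663, 0.1258, 0.1795]
tcp_rot: [[-0.713, 0.702, -0.0], [0.702, 0.713, -0.0], [0.0, -0.0, -1.0]]
force: [-0.9, 0.0, -1.9]
opening: 0.487
grasp_force: 30.0
```

Call:
{"name": "play_rows", "arguments": {
  "moves": [
    [[0, 0, 0, 0, 0, 0], [0, 0, 0, 0, 0, 0], [0, 0, 0, 0, 0, 0]]
  ]
}}

```text
time_s: 17.6
position: [0.568, 0.1246, 0.1802]
tcp_rot: [[-0.711, 0.703, 0.001], [0.703, 0.711, -0.0], [-0.001, 0.001, -1.0]]
force: [0.4, 0.3, -1.6]
opening: 0.487
grasp_force: 30.0
```

```bash
python3 - <<'E'
from fit import *
st()
p=bot.capture("wrist");im=p["image"]
# ring outer, only sector toward camera side (+x tool)
R=np.array(bot.read_state()["tcp_rot"]);a0=np.arctan2(R[1,0],R[0,0])
import fit as F
F.th=a0+np.radians(np.linspace(-75,75,120))
print("ring",*fit(p,.040,np.array([.567,.125]),sign=1))
s=bot.read_state()["position"]
print("lens top r22?",*fit(p,.022,np.array(s[:2]),z=s[2]+.0074))
for r,z,c in [(.040,.126,(0,255,0)),(.018,.126,(0,255,255)),(.022,s[2]-.0366+.044,(255,0,255)),(.0167,s[2]-.0366,(255,255,0))]:
    C=(.567,.125) if z==.126 else s[:2]
    U=np.array([px(p,[C[0]+r*np.cos(t),C[1]+r*np.sin(t),z]) for t in np.linspace(0,6.28,90)]).astype(np.int32);cv2.polylines(im,[U],True,c,1)
q=bot.capture("scene")["image"][170:290,270:400]
cv2.imwrite("pics/w5.png",np.hstack([cv2.resize(im[80:400,160:480],(400,400)),cv2.resize(q,(390,400),interpolation=2)]))
E
```

```text
17.6 [0.568  0.1246 0.1802] yaw 135.3 f [ 0.4  0.3 -1.6] m [ 0.04 -0.13 -0.01] open 0.4866023732527953 30.04295462043956 q [  1.  31.  92.  -0.  57. -44.]
ring [0.56415868 0.12588361] 27.14485958027247
lens top r22? [0.56463468 0.12712561] 40.0
```

View pics/w5.png

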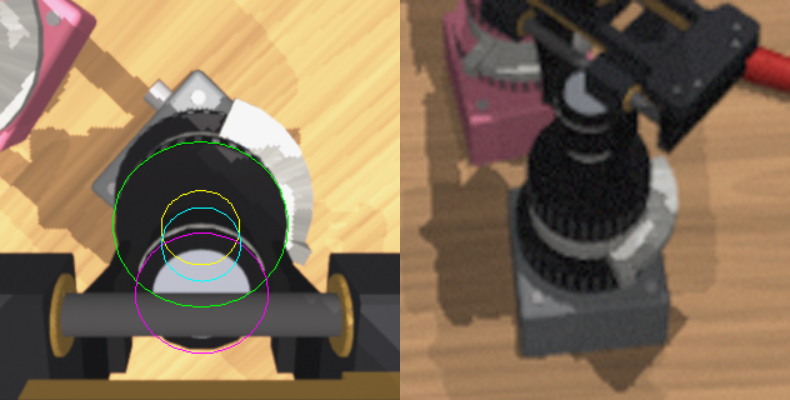

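Call:
{"name": "play_rows", "arguments": {
  "moves": [
    [[0.5, 0, 7, 0, 0, 0], [0, 0, 6, 0, 0, 0], [0, 0, 2, 0, 0, 0], [0, 0, 0, 0, 0, 0], [0, 0, 0, 0, 0, 0]]
  ]
}}

```text
time_s: 18.2
position: [0.5666, 0.1255, 0.1649]
tcp_rot: [[-0.712, 0.702, -0.0], [0.702, 0.712, 0.0], [0.0, -0.0, -1.0]]
force: [0.3, -0.8, -1.3]
opening: 0.487
grasp_force: 30.0
```

Call:
{"name": "play_rows", "arguments": {
  "moves": [
    [[0, 0, 1, 0, 0, 0], [0, 0, 1, 0, 0, 0], [0, 0, 1, 0, 0, 0], [0, 0, 1, 0, 0, 0]]
  ]
}}

```text
time_s: 18.6
position: [0.5667, 0.1255, 0.161]
tcp_rot: [[-0.712, 0.702, 0.0], [0.702, 0.712, -0.0], [-0.0, 0.0, -1.0]]
force: [0.2, 0.2, -1.6]
opening: 0.487
grasp_force: 30.0
```

Call:
{"name": "play_rows", "arguments": {
  "moves": [
    [[0, 0, 0.8, 0, 0, 0], [0, 0, 0.8, 0, 0, 0], [0, 0, 0.8, 0, 0, 0], [0, 0, 0.6, 0, 0, 0]]
  ]
}}

```text
time_s: 19.0
position: [0.5671, 0.1253, 0.1582]
tcp_rot: [[-0.712, 0.702, 0.001], [0.702, 0.712, -0.0], [-0.001, 0.0, -1.0]]
force: [1.0, -0.7, -1.0]
opening: 0.486
grasp_force: 30.0
```

Call:
{"name": "play_rows", "arguments": {
  "moves": [
    [[0, 0, 1, 0, 0, 0], [0, 0, 1, 0, 0, 0], [0, 0, 1, 0, 0, 0], [0, 0, 1, 0, 0, 0], [0, 0, 0, 0, 0, 0]]
  ]
}}

```text
time_s: 19.5
position: [0.5671, 0.1253, 0.1541]
tcp_rot: [[-0.712, 0.702, 0.001], [0.702, 0.712, -0.0], [-0.001, 0.0, -1.0]]
force: [2.0, -2.0, -0.7]
opening: 0.484
grasp_force: 30.0
```

Call:
{"name": "play_rows", "arguments": {
  "moves": [
    [[-0.6, 0, 0.8, 0, 0, 0], [0, 0, 1, 0, 0, 0], [0, 0, 1, 0, 0, 0], [0, 0, 0.7, 0, 0, 0], [0, 0, 0, 0, 0, 0]]
  ]
}}

```text
time_s: 20.0
position: [0.5671, 0.1251, 0.1504]
tcp_rot: [[-0.712, 0.702, 0.0], [0.702, 0.712, 0.0], [0.0, 0.0, -1.0]]
force: [1.8, -1.4, -0.1]
opening: 0.487
grasp_force: 30.0
```

Call:
{"name": "play_rows", "arguments": {
  "moves": [
    [[-0.4, 0, 0.7, 0, 0, 0], [0, 0, 0.6, 0, 0, 0], [0, 0, 0.4, 0, 0, 0], [0, 0, 0, 0, 0, 0]]
  ]
}}

```text
time_s: 20.4
position: [0.5671, 0.1249, 0.1487]
tcp_rot: [[-0.712, 0.702, -0.001], [0.702, 0.712, 0.0], [0.001, -0.0, -1.0]]
force: [-0.1, -0.9, -0.2]
opening: 0.483
grasp_force: 30.0
```

Call:
{"name": "play_rows", "arguments": {
  "moves": [
    [[0, 0, 0.4, 0, 0, 0], [0, 0, 0.4, 0, 0, 0], [0, 0, 0, 0, 0, 0]]
  ]
}}

```text
time_s: 20.7
position: [0.5671, 0.1249, 0.1486]
tcp_rot: [[-0.712, 0.702, -0.0], [0.702, 0.712, 0.0], [0.0, -0.0, -1.0]]
force: [-1.9, -0.8, 3.9]
opening: 0.483
grasp_force: 30.1
```

Call:
{"name": "play_rows", "arguments": {
  "moves": [
    [[0, 0, 0, 0, 0, 0], [0, 0, 0, 0, 0, 0], [0, 0, 0, 0, 0, 0], [0, 0, 0, 0, 0, 0]]
  ],
  "fingers": 0.4
}}

```text
time_s: 21.1
position: [0.5671, 0.1248, 0.1477]
tcp_rot: [[-0.712, 0.702, -0.001], [0.702, 0.712, 0.0], [0.001, -0.0, -1.0]]
force: [0.4, -0.3, 0.6]
opening: 0.688
grasp_force: 0.0
```

Call:
{"name": "play_rows", "arguments": {
  "moves": [
    [[0, 0, -3, 0, 0, 0], [0, 0, -15, 0, 0, 0], [0, 0, -30, 0, 0, 0], [0, 0, -30, 0, 0, 0], [0, 0, -20, 0, 0, 0]]
  ]
}}

```text
time_s: 21.6
position: [0.5681, 0.1248, 0.2483]
tcp_rot: [[-0.712, 0.702, 0.003], [0.702, 0.712, 0.0], [-0.002, 0.002, -1.0]]
force: [0.9, 0.4, 0.1]
opening: 0.7
grasp_force: 0.0
```

Call:
{"name": "play_rows", "arguments": {
  "moves": [
    [[-40, 0, 0, 0, 0, 0], [-40, 0, 0, 0, 0, 0], [0, 0, 0, 0, 0, 0], [0, 0, 0, 0, 0, 0]]
  ]
}}

```text
time_s: 22.0
position: [0.6243, 0.068, 0.2457]
tcp_rot: [[-0.711, 0.704, -0.001], [0.704, 0.711, 0.001], [0.001, -0.0, -1.0]]
force: [-1.0, -0.1, -0.8]
opening: 0.699
grasp_force: 0.0
```

```bash
python3 - <<'E'
from h import *
st()
p=bot.capture("wrist");q=bot.capture("scene")
for r in bot.pinpoint(p,"closeup_mid"): print(np.round(r["centre"]),round(r["confidence"],2),at(p,r["centre"],.134))
for r in bot.pinpoint(p,"lug"): print("lug",np.round(r["centre"]),round(r["confidence"],2),at(p,r["centre"],.09))
cv2.imwrite("pics/w6.png",np.hstack([cv2.resize(p["image"],(400,300)),cv2.resize(q["image"][170:290,255:415],(400,300),interpolation=2)]))
E
```

```text
22.0 [0.6243 0.068  0.2457] yaw 135.3 f [-1.  -0.1 -0.8] m [ 0.04 -0.13 -0.  ] open 0.6986267741840396 0.0 q [ -4.  30.  81.   0.  69. -49.]
[120. 214.] 0.86 [ 0.51171762 -0.02137229  0.134     ]
[320. 122.] 0.8 [0.56720251 0.12326051 0.134     ]
lug [152.  67.] 0.68 [0.45036532 0.06204797 0.09      ]
lug [380. 151.] 0.59 [0.61571793 0.14165426 0.09      ]
```

View pics/w6.png

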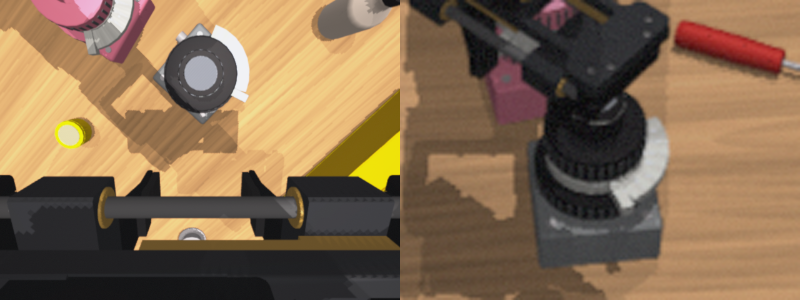

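The left picture shows the lens upright in the mouth at (200,73), with the lug at (240,97) where it was left. The robot is touching nothing.

```bash
python3 -c "
from h import *
print(bot.hand_in())"
```

```text
the job is handed in; nothing more can be done
None
```

I turned the iris ring onto its stop, peaking at about 12.7 N at the lug, then set the narrower black lens fully home in the mouth, let go of it and handed the job in at about 22 s. I saw no sign of contact with the fixed rings, and the lug had not visibly moved when I checked before handing in.

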